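# Stroke the flap lids of a medicine tray shut

### The job

The five flap lids of the dark grey medicine tray stand half open. Run closed fingertips lightly along the row, the way the flaps fold down, so that they shut fully one after another, from flap 1 beside the carrying tongue to flap 5 at the far end, then come clear. Do not press hard on the tray, lift it or push it out of its place, and leave the things around it undisturbed.

Things in the scene. Friction and masses are not known exactly. Their poses are not given: they have to be found in the camera images.
- tray: Loose dark grey plastic tray, 226 x 64 x 30 mm tall, about 0.9 kg; a 36 mm wide tongue sticks out 23 mm more at its flap 1 (-x) end, top 30 mm up. Origin: centre of the underside (without tongue). Its x axis runs along the row of five cells, from flap 1 to flap 5; y across; z up. Flap hinges run across the tray at x = -105, -63, -21, +21, +63 mm, 30 mm above the table, each at the flap 1 side of its cell.
- row_start (a point): point on the tray's centre line, over the hinge of flap 1 (tray x = -105 mm) and level with the top of shut flaps (33.5 mm above the table); axes as the tray's. Shut, a flap is a flat white plate 40 x 60 x 3 mm lying from 1 to 41 mm beyond its hinge in +x; an 8 mm thumb tab sticks out past its +y edge
- row_end (a point): point on the tray's centre line at the free edge of flap 5 when shut (tray x = +104 mm), 33.5 mm above the table; axes as the tray's. A finger passing from row_start to row_end just above this level folds each flap down ahead of it; going the other way it would lever them open
- flap1 (a joint): angle of flap 1 (first, at the -x end of the tray), rad: 0 shut (flat on the tray, firm stop), growing as its free (+x) edge rises; starts 0.35 to 0.75, stop at 1.5; a light hinge friction (about 0.004 N m) keeps it where it is left, no spring or latch
- flap2 (a joint): angle of flap 2 (counted along the tray x axis), rad: 0 shut (flat on the tray, firm stop), growing as its free (+x) edge rises; starts 0.35 to 0.75, stop at 1.5; a light hinge friction (about 0.004 N m) keeps it where it is left, no spring or latch
- flap3 (a joint): angle of flap 3 (counted along the tray x axis), rad: 0 shut (flat on the tray, firm stop), growing as its free (+x) edge rises; starts 0.35 to 0.75, stop at 1.5; a light hinge friction (about 0.004 N m) keeps it where it is left, no spring or latch
- flap4 (a joint): angle of flap 4 (counted along the tray x axis), rad: 0 shut (flat on the tray, firm stop), growing as its free (+x) edge rises; starts 0.35 to 0.75, stop at 1.5; a light hinge friction (about 0.004 N m) keeps it where it is left, no spring or latch
- flap5 (a joint): angle of flap 5 (last, at the +x end of the tray), rad: 0 shut (flat on the tray, firm stop), growing as its free (+x) edge rises; starts 0.35 to 0.75, stop at 1.5; a light hinge friction (about 0.004 N m) keeps it where it is left, no spring or latch
- vial_a: glass medicine vial, 24 mm across, 48 mm tall, standing; origin at the centre of its underside; leave alone
- vial_b: second vial like vial_a; leave alone
- jar: ointment jar, 44 mm across, 42 mm tall, standing; origin under its centre; leave alone
- carton: small cardboard carton 70 x 35 x 30 mm, lying flat; origin under its centre; leave alone
- eraser: eraser 40 x 20 x 12 mm, lying flat; origin under its centre; leave alone
- cup: clear medicine cup, 60 mm across, 60 mm tall; origin under its centre; leave alone
- swab_box: white box of swabs 90 x 60 x 50 mm; origin under its centre; leave alone

How it is judged:
On the way, in this order (a step that is already met when the one before it is completed fails the run):
1. flap 1 is shut (value of joint flap1 below 0.12 rad), for 0.02 s.
2. flap 2 is shut (value of joint flap2 below 0.12 rad), for 0.02 s.
3. flap 3 is shut (value of joint flap3 below 0.12 rad), for 0.02 s.
4. flap 4 is shut (value of joint flap4 below 0.12 rad), for 0.02 s.
5. flap 5 is shut (value of joint flap5 below 0.12 rad), for 0.02 s.
At the end, for the whole second after the job is handed in: all five flaps are within 0.12 rad of shut (free edge less than 5 mm up), shut in order from flap 1 to flap 5; the tray stands flat and at rest within 30 mm of where it was; the robot is clear (value of joint each of flap1, flap2, flap3, flap4, flap5 below 0.12 rad and distance of tray from where it was at the start of the episode below 0.03 m and angle between tray's own z axis and vertical below 0.05 rad and linear speed of tray below 0.02 m/s); the robot touches nothing.
It fails at once if the tray is lifted or tipped (more than 10 mm off the table or 0.15 rad) (height (world z) of tray above 0.01 m or angle between tray's own z axis and vertical above 0.15 rad).
It fails at once if the tray is pushed more than 30 mm from its place (distance of tray from where it was at the start of the episode above 0.03 m).
It fails at once if the fingers press on the tray or its flaps with more than 25 N (contact force between the fingers and tray above 25 N).
It fails at once if a bystander is moved more than 20 mm or knocked over (distance of any of vial_a, vial_b, jar, carton, eraser, cup, swab_box from where it was at the start of the episode above 0.02 m or angle between any of vial_a, vial_b, jar, carton, eraser, cup, swab_box's own z axis and vertical above 0.4 rad).
It also fails if it takes over 40 s, if anything falls off the work surface, if the arm or the gripper's body presses on something with over 40 N, if the wrist force passes 120 N, or if a joint passes its speed limit or range.

### The arm

A 6-joint arm with a two-finger parallel gripper is mounted at the origin on the work surface. World frame = base frame: x ahead of the robot, y to its left, z up, the work surface at z = 0. Lengths are in m, angles in rad, forces in N, time in s.
With the tool pointing down it reaches from about 0.375 to 0.9 m from the base axis. Payload 3.1 kg.
Tool frame: the origin (TCP) lies at the very end of the fingers, on their centre line; the grasp point (between the pads) lies behind it (ctrl.grip_depth is the z of the grasp point in the tool frame, in m); z points along the fingers, y is the line along which they close (so a half turn about z gives the same grasp; the last joint's range is limited). The gripper opens to 87 mm and grips with 3 to 60 N. Pads are 19 mm wide; open, the fingers measure 117 mm over their backs; the gripper's body (75 mm by 190 mm) begins 51 mm behind the grasp point.
Start: joints at [-1.323, 0.527, 1.433, -0, 1.181, -0.178], TCP at [0.259, -0.569, 0.191] pointing down, gripper open.
Joint ranges: [-3.08, 3.08], [-0.75, 2.2], [0.22, 2.44], [-1.43, 4.57], [0, 2.65], [-2.85, 2.85]. Speed limits (rad/s): [2.79, 2.79, 3.14, 3.14, 3.14, 3.14].

### API

Orientations are given as a rotation vector (axis times angle).
In Python, from workcell import ctrl gives the robot as it stands.
- The arm moves only by the shell command python3 -m pendant 'ROWS' [FORCE]. ROWS is JSON, a list that holds one entry, the list of rows, each a list of 5 numbers: the shift along the tool's x, y, z in cm, then the turn about the tool's z in rad, then the opening, from 0 (shut) to 1 (fully open). A call has 1 to 8 rows; each row is the pose to reach, as a shift and turn from the pose commanded when the call began, along the tool's axes at that moment; what a row does not reach only later rows make up. A row lasts 1/10 s, in which the tool goes at most 50 mm and 8.59 degrees, less where a joint would pass 70% of its speed; a pose out of reach is approached as far as the arm can. A call with a gripper value outside its range is refused whole. The fingers move at their own pace and stop on an object; FORCE is the grip in N (left out, the last holds). Time passes only in rows, so rows that repeat a pose let the fingers close. It gives the time, the measured TCP pose, the force, the opening and the grip force at its end, in the units of the state.
- ctrl.observe(): the state, without advancing time (a new reading comes with each control period).
- ctrl.read_camera(name): name is "scene" or "top"; returns a dict with "pixels" (400x640x3 uint8, blue, green, red), "K" (3x3 intrinsics, pixels), "extrinsics" (4x4, takes a point from camera to world coordinates). Camera axes: x right, y down, z forward; pixel columns grow to the right and rows downward; lengths in m; the calibration is good to about 2 mm. A picture is of the moment at which its call begins. There is no depth.
- ctrl.finish_job(): hands the job in; it is judged then, once.
The state is a dict: "clock": time; "joints": joint angles; "qvel": joint speeds; "tau": joint torques, N m; "ee_pos": TCP position; "ee_rot": TCP orientation; "ft_force": force on the tool from outside, world axes, zero at the start; "moment": the same for the moment, N m; "grip_width": opening from 0.0 (shut) to 1.0 (fully open); "grasp_force": force on a finger pad.
Only numpy, scipy, OpenCV 4.12 (cv2) and the standard library are available. Lean on these libraries where they do the work, as an engineer would, in place of code of your own. Each camera call takes 0.05 s, during which the arm holds its last target. There are 200 camera calls.

## Working session

There is one attempt and no reset: what is moved stays moved. The work goes in short steps, Python scripts to look and compute and a shell command to move; the robot and the scene stay as the last step left them, time stands still between calls to the robot, and variables do not carry over. Pictures are saved under pics/ and viewed, at most 10 in all, crops included, and the job is handed in when it is done.

```bash
mkdir -p pics
python3 - <<'E'
from workcell import ctrl
import cv2,numpy as np
for n in("top","scene"):
    d=ctrl.read_camera(n); cv2.imwrite(f"pics/{n}0.png",d["pixels"]); np.savez(f"{n}.npz",K=d["K"],E=d["extrinsics"]); print(n,d["K"].tolist(),np.round(d["extrinsics"],3).tolist())
s=ctrl.observe();print(s["clock"],s["ee_pos"],s["ee_rot"],s["ft_force"],ctrl.grip_depth)
E
```

```text
top [[362.2889920313639, 0.0, 325.10006877410484], [0.0, 362.2889920313639, 198.64443455650255], [0.0, 0.0, 1.0]] [[0.026, -0.996, 0.086, 0.482], [-0.999, -0.024, 0.028, 0.112], [-0.025, -0.087, -0.996, 0.685], [0.0, 0.0, 0.0, 1.0]]
scene [[398.63851325035756, 0.0, 312.0611166870153], [0.0, 398.63851325035756, 201.09140910903335], [0.0, 0.0, 1.0]] [[0.448, 0.612, -0.652, 1.052], [0.894, -0.322, 0.312, -0.128], [-0.019, -0.723, -0.691, 0.558], [0.0, 0.0, 0.0, 1.0]]
0.1 [ 0.25858278 -0.56819449  0.19054222] [-3.06835888e+00 -6.64895041e-01  8.00282252e-05] [ 1.21180932  0.19622634 -0.06201171] -0.0187
```

View pics/top0.png

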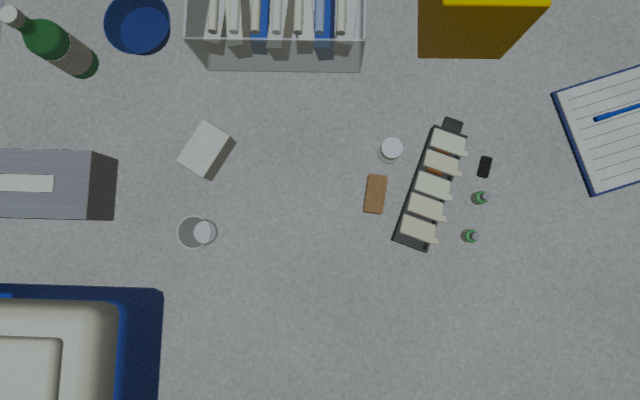

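View pics/scene0.png

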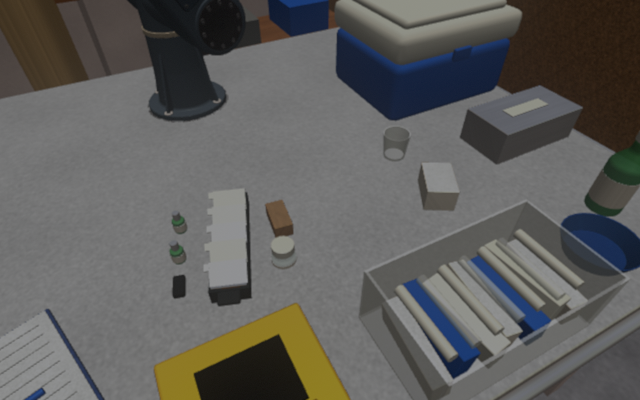

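The top view shows the tray with its tongue at about (453,125) and the flap 5 end at about (411,245). The vials are at (480,198) and (470,236), the jar at (391,149), the carton at (375,194) and the eraser at (485,167). I'll zoom in to measure.

Run:
```python
import cv2
im=cv2.imread("pics/top0.png")[110:260,355:505]
im=cv2.convertScaleAbs(im,alpha=1.5,beta=20)
cv2.imwrite("pics/crop.png",cv2.resize(im,None,fx=4,fy=4,interpolation=cv2.INTER_CUBIC))
```

```text
(no output)
```

View pics/crop.png

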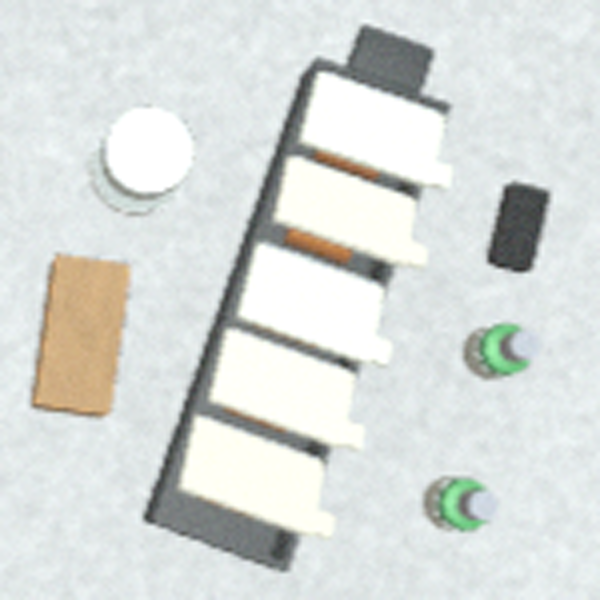

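```bash
cat > h.py <<'E'
import numpy as np
from scipy.optimize import least_squares
from scipy.spatial.transform import Rotation as R
c=np.load("top.npz");K,E=c["K"],c["E"]
def proj(P):
    q=(np.asarray(P)-E[:3,3])@E[:3,:3]@K.T
    return q[:,:2]/q[:,2:]
def crop(p): return np.array(p)/4+[355,110]-.375
def ray(p,z):
    d=E[:3,:3]@np.linalg.solve(K,[*p,1]); return E[:3,3]+d*(z-E[2,3])/d[2]
E
cat > fit.py <<'E'
from h import *
px=crop([(450,105),(290,570),(362,25),(435,50),(315,60),(148,520)])
L=np.array([(-.113,.032,.03),(.113,.032,.03),(-.136,-.018,.03),(-.136,.018,.03),(-.113,-.032,.03),(.113,-.032,0)])
def W(p,L):
    cs,s=np.cos(p[2]),np.sin(p[2]); L=np.asarray(L)
    return np.c_[p[0]+cs*L[:,0]-s*L[:,1],p[1]+s*L[:,0]+cs*L[:,1],L[:,2]]
r=least_squares(lambda p:(proj(W(p,L))-px).ravel(),[.52,-.1,2.8],loss='soft_l1')
print(r.x,np.round(proj(W(r.x,L))-px,2).tolist())
p=r.x
print("start,end",W(p,[(-.105,0,.0335),(.104,0,.0335)]).round(4).tolist())
ax=np.array([np.cos(p[2]),np.sin(p[2])]);ay=np.array([-ax[1],ax[0]])
for n,q,z in(("jar",(150,150),.042),("cart",(80,335),.03),("eraser",(520,227),.012),("va",(520,345),.048),("vb",(480,503),.048)):
    w=ray(crop(q),z); d=w[:2]-p[:2]; print(n,w.round(3),"tray xy",round(d@ax,3),round(d@ay,3))
from workcell import ctrl
s=ctrl.observe();Rt=R.from_rotvec(s["ee_rot"]).as_matrix();print(Rt.round(3).tolist(),s["ee_pos"])
# flap angles from free +-y edge, approx
for i,(q) in enumerate([(310,137),(277,225),(240,310),(210,395),(180,490)]):
    h=-.105+.042*i
    f=lambda a:proj(W(p,[(h+.041*np.cos(a),-.03,.03+.041*np.sin(a))]))[0]
    a=np.linspace(0,1.2,121);e=[np.linalg.norm(f(x)-crop(q)) for x in a];print("flap",i+1,a[np.argmin(e)],min(e))
E
python3 fit.py
```

```text
[ 0.56267415 -0.05977528  2.81828813] [[0.04, -0.09], [0.22, 1.09], [-0.19, -0.64], [0.38, -0.47], [0.27, -0.34], [-1.04, 0.71]]
start,end [[0.6622, -0.0931, 0.0335], [0.4641, -0.0267, 0.0335]]
jar [0.633 0.012 0.042] tray xy -0.044 -0.09
cart [0.55  0.041 0.03 ] tray xy 0.044 -0.091
eraser [ 0.607 -0.164  0.012] tray xy -0.075 0.085
va [ 0.548 -0.149  0.048] tray xy -0.015 0.089
vb [ 0.479 -0.131  0.048] tray xy 0.057 0.094
[[0.91, 0.414, -0.0], [0.414, -0.91, 0.002], [0.0, -0.002, -1.0]] [ 0.25858278 -0.56819449  0.19054222]
flap 1 0.58 1.7952325901934472
flap 2 0.58 1.219797980440631
flap 3 0.59 0.6419464109070087
flap 4 0.67 1.0448996212534571
flap 5 0.64 0.23912487162691418
```

```bash
python3 -m pendant '[[[5,-2,0,0.1,0],[10,-4,0,0.2,0],[14,-6,0,0.3,0],[19,-8,0,0.4,0],[23,-10,0,0.5,0],[28,-12,0,0.6,0],[32,-14,0,0.7,0],[36,-15.5,0,0.75,0]]]' 5
cat > rel.py <<'E'
from h import *
import sys
from workcell import ctrl
s=ctrl.observe();Rt=R.from_rotvec(s["ee_rot"]).as_matrix();P=np.array([float(a) for a in sys.argv[1:4]])
c0=np.array([.5627,-.0598,0]);th=2.8183;Rz=R.from_euler('z',th).as_matrix()
t=c0+Rz@P; print("cm",(Rt.T@(t-s["ee_pos"])*100).round(2),"toolx ang err",np.arctan2(*(Rz.T@Rt[:,0])[1::-1]).round(3),"now tray",(Rz.T@(s["ee_pos"]-c0)*1000).round(1),s["joints"].round(2),s["ft_force"].round(2),s["clock"])
E
python3 rel.py -.128 0 .19
```

```text
clock: 0.9
ee_pos: [0.523, -0.276, 0.191]
ee_rot: [-3.099, 0.508, 0.002]
ft_force: [0.3, -0.4, 0.1]
grip_width: 0.358
grasp_force: 0.0
cm [  9.66 -21.78   0.11] toolx ang err 3.14 now tray [-31.  217.6 191. ] [-0.67  0.48  1.52  0.    1.14  1.22] [ 0.26 -0.44  0.12] 0.9
```

```bash
python3 -m pendant '[[[2,-4,0,0,0],[4,-8.5,0,0,0],[6,-13,0,0,0],[8,-17,0,0,0],[9.7,-21,0,0,0],[9.7,-21.8,0,0,0],[9.7,-21.8,0,0,0],[9.7,-21.8,0,0,0]]]' 
python3 rel.py -.128 0 .08
python3 - <<'E'
from workcell import ctrl
import cv2
im=[cv2.resize(ctrl.read_camera(n)["pixels"][y:y+150,x:x+200],None,fx=2,fy=2,interpolation=cv2.INTER_CUBIC) for n,y,x in(("top",40,350),)]
s=ctrl.read_camera("scene")["pixels"][130:330,120:320]
im.append(cv2.resize(s,(400,400)))
im[0]=cv2.copyMakeBorder(im[0],0,100,0,0,cv2.BORDER_CONSTANT)
cv2.imwrite("pics/p2.png",cv2.hconcat(im))
E
```

```text
clock: 1.7
ee_pos: [0.6824, -0.1035, 0.1908]
ee_rot: [3.1, -0.506, -0.003]
ft_force: [-0.1, -0.3, -0.5]
grip_width: 0.005
grasp_force: 0.0
cm [ 0.08 -0.35 11.08] toolx ang err 3.141 now tray [-127.4    3.4  190.8] [-0.31  0.62  1.25 -0.    1.27  1.58] [-0.12 -0.26 -0.54] 1.7
```

View pics/p2.png

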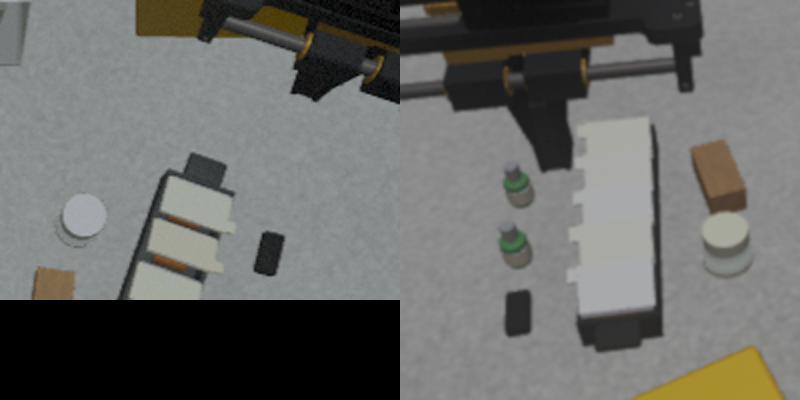

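The fingers are closed above the tongue end, with the tips at about (507,87) in the top image. The flaps and the things around the tray are untouched. Next I'll descend partway and check the projection.

```bash
python3 -m pendant '[[[0,-0.15,3,0,0],[0,-0.35,6,0,0],[0,-0.35,9,0,0],[0,-0.35,11,0,0],[0,-0.35,11,0,0],[0,-0.35,11,0,0]]]' 
python3 rel.py -.128 0 .036
python3 - <<'E'
from workcell import ctrl
import cv2
from h import *
s=ctrl.observe();print((proj([s["ee_pos"]])[0]-[380,50])*4)
im=ctrl.read_camera("top")["pixels"][50:180,380:530]
cv2.imwrite("pics/p3.png",cv2.resize(im,None,fx=4,fy=4,interpolation=cv2.INTER_CUBIC))
E
```

```text
clock: 2.4
ee_pos: [0.6844, -0.1009, 0.0818]
ee_rot: [3.1, -0.508, -0.0]
ft_force: [-0.2, -0.0, 0.5]
grip_width: 0.002
grasp_force: 0.0
cm [-0.04 -0.03  4.58] toolx ang err 3.14 now tray [-128.4    0.3   81.8] [-0.31  0.74  1.34 -0.    1.06  1.59] [-0.17 -0.01  0.46] 2.4
[332.88729605 252.69311375]
```

View pics/p3.png

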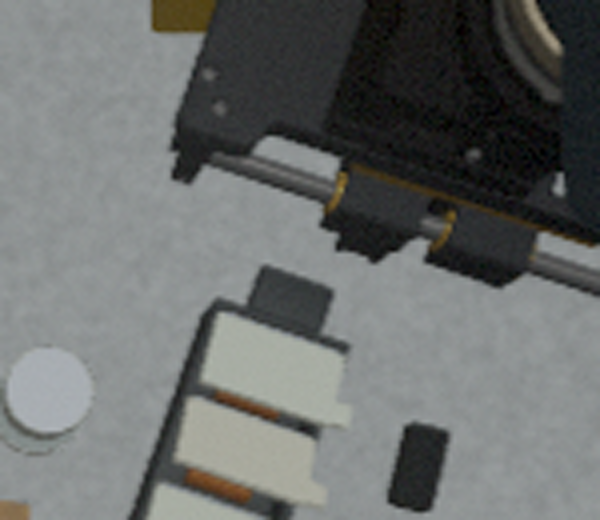

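The tip looks a little off from the projected TCP at (333,253), so I'll check with overlays in both cameras.

Run:
```python
from workcell import ctrl
import cv2, h
from h import *
s=ctrl.observe();Rt=R.from_rotvec(s["ee_rot"]).as_matrix();ims=[]
for n,x,y,w in(("top",400,60,100),("scene",130,170,200)):
    d=ctrl.read_camera(n);h.K,h.E=d["K"],d["extrinsics"];f=400//w
    im=cv2.resize(cv2.convertScaleAbs(d["pixels"][y:y+w,x:x+w],alpha=1.8,beta=25),(400,400),interpolation=cv2.INTER_CUBIC)
    for zz,col in((0,(0,0,255)),(-.03,(0,255,0)),(-.06,(255,0,0))):
        pts=(proj([s["ee_pos"]+Rt@[a,b,zz] for a,b in((-.0095,-.015),(.0095,-.015),(.0095,.015),(-.0095,.015))])-[x,y])*f
        cv2.polylines(im,[pts.astype(int)],True,col,1)
    ims.append(im)
cv2.imwrite("pics/p4.png",cv2.hconcat(ims))
```

```text
(no output)
```

View pics/p4.png

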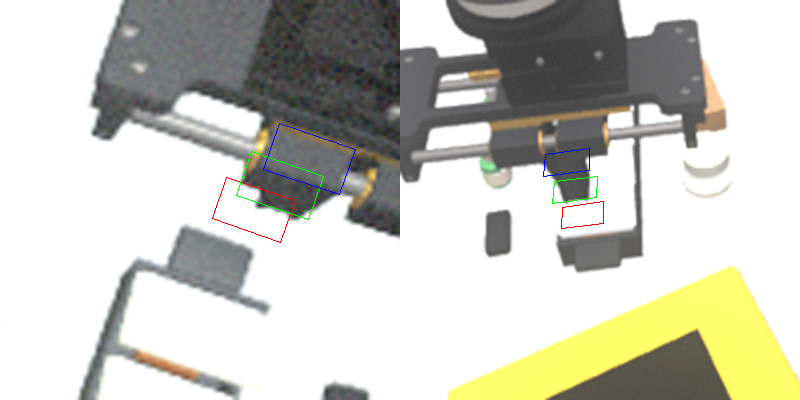

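The dark part of the finger ends about 20 mm short of the TCP box, near the green box in both views. I'll descend by the reported TCP, which errs on the safe side, and look again.

```bash
python3 -m pendant '[[[0,0,2,0,0],[0,0,3.5,0,0],[0,0,4.2,0,0],[0,0,4.6,0,0],[0,0,4.6,0,0],[0,0,4.6,0,0]]]' 
python3 rel.py -.07 0 .036
python3 - <<'E'
from workcell import ctrl
import cv2
ims=[]
for n,x,y,w in(("top",400,60,100),("scene",180,180,100)):
    im=ctrl.read_camera(n)["pixels"][y:y+w,x:x+w]
    ims.append(cv2.resize(cv2.convertScaleAbs(im,alpha=1.2,beta=10),(400,400),interpolation=cv2.INTER_CUBIC))
cv2.imwrite("pics/p5.png",cv2.hconcat(ims))
E
```

```text
clock: 3.15
ee_pos: [0.6851, -0.0997, 0.0359]
ee_rot: [3.101, -0.505, 0.001]
ft_force: [0.3, 1.1, 0.4]
grip_width: 0.006
grasp_force: 0.0
cm [-5.87  0.11 -0.02] toolx ang err -3.141 now tray [-128.7   -1.1   35.9] [-0.31  0.8   1.36  0.    0.98  1.59] [0.27 1.1  0.41] 3.15
```

View pics/p5.png

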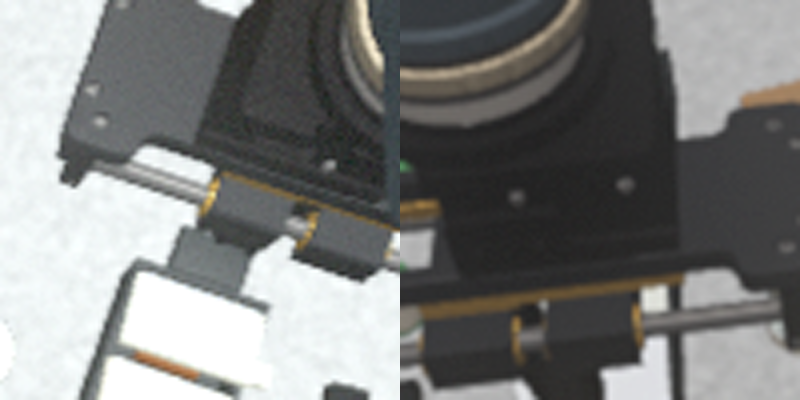

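```bash
python3 -m pendant '[[[-0.5,0.05,0,0,0],[-1,0.1,0,0,0],[-1.5,0.1,0,0,0],[-2,0.1,0,0,0],[-2.5,0.1,0,0,0],[-3,0.1,0,0,0],[-3.5,0.1,0,0,0],[-4,0.1,0,0,0]]]' 
python3 rel.py -.07 0 .036
python3 - <<'E'
from workcell import ctrl
import cv2
ims=[]
for n,x,y,w in(("top",400,80,100),("scene",180,180,100)):
    im=ctrl.read_camera(n)["pixels"][y:y+w,x:x+w]
    ims.append(cv2.resize(cv2.convertScaleAbs(im,alpha=1.2,beta=10),(400,400),interpolation=cv2.INTER_CUBIC))
cv2.imwrite("pics/p6.png",cv2.hconcat(ims))
E
```

```text
clock: 4.05
ee_pos: [0.646, -0.0877, 0.0354]
ee_rot: [3.101, -0.505, -0.0]
ft_force: [-0.8, -1.0, -0.8]
grip_width: 0.006
grasp_force: 0.0
cm [-1.78  0.   -0.06] toolx ang err -3.141 now tray [-87.8  -0.   35.4] [-0.31  0.76  1.48 -0.    0.91  1.59] [-0.75 -1.02 -0.82] 4.05
```

View pics/p6.png

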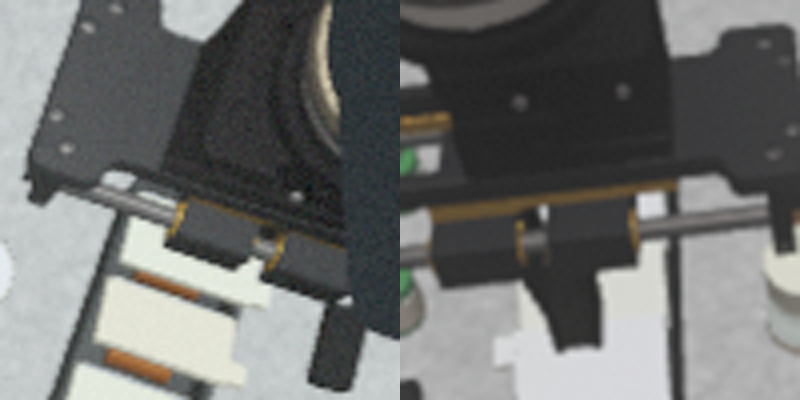

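Run:
```python
import h,numpy as np
from h import *
p=[.5627,-.0598,2.8183]
def W(L):
    cs,s=np.cos(p[2]),np.sin(p[2]); L=np.asarray(L)
    return np.c_[p[0]+cs*L[:,0]-s*L[:,1],p[1]+s*L[:,0]+cs*L[:,1],L[:,2]]
c=np.load("scene.npz");T=(h.K,h.E);S=(c["K"],c["E"])
for a in(0,.1,.3,.45,.6,.7):
    x=-.105+.041*np.cos(a)-.003*np.sin(a);z=.0305+.041*np.sin(a)+.003*np.cos(a)
    o=[]
    for (h.K,h.E),off in((T,(400,80)),(S,(180,180))):
        o.append(((proj(W([(x,.030,z),(x,.038,z),(x,-.03,z)]))-off)*4).round().astype(int).tolist())
    print(a,"top",o[0],"scene+400",o[1])
```

```text
0 top [[233, 320], [250, 326], [106, 276]] scene+400 [[117, 340], [97, 342], [263, 322]]
0.1 top [[237, 317], [254, 323], [109, 273]] scene+400 [[114, 335], [95, 337], [262, 317]]
0.3 top [[244, 309], [262, 315], [115, 264]] scene+400 [[110, 327], [90, 330], [260, 309]]
0.45 top [[251, 301], [268, 307], [120, 256]] scene+400 [[107, 324], [87, 326], [258, 306]]
0.6 top [[257, 291], [275, 297], [126, 246]] scene+400 [[104, 323], [84, 325], [256, 304]]
0.7 top [[262, 284], [280, 290], [130, 238]] scene+400 [[102, 324], [82, 326], [255, 305]]
```

Run:
```python
from workcell import ctrl
import cv2, h
from h import *
a=cv2.imread("pics/top0.png",0);d=ctrl.read_camera("top");b=cv2.cvtColor(d["pixels"],cv2.COLOR_BGR2GRAY)
for n,(x,y) in(("tab1",(456,146)),("tab2",(450,166)),("tab4",(435,208))):
    t=a[y:y+16,x:x+16]; r=cv2.matchTemplate(b[y-8:y+24,x-8:x+24],t,cv2.TM_CCOEFF_NORMED); _,m,_,l=cv2.minMaxLoc(r); print(n,m,l)
s=ctrl.observe();Rt=R.from_rotvec(s["ee_rot"]).as_matrix()
c=np.load("scene.npz");h.K,h.E=c["K"],c["E"]
for z in(0,-.01,-.02,-.03): print(z,[((proj([s["ee_pos"]+Rt@[x,0,z]])[0]-180)*4).round().tolist() for x in(-.0095,0,.0095)])
A=cv2.imread("pics/scene0.png")[180:280,180:280];B=ctrl.read_camera("scene")["pixels"][180:280,180:280]
cv2.imwrite("pics/p7.png",cv2.resize(cv2.hconcat([A,B]),(800,400),interpolation=cv2.INTER_CUBIC))
```

```text
tab1 0.5069496035575867 (7, 8)
tab2 0.9975288510322571 (8, 8)
tab4 0.9965103268623352 (8, 8)
0 [[189.0, 356.0], [189.0, 375.0], [189.0, 395.0]]
-0.01 [[185.0, 341.0], [185.0, 360.0], [184.0, 380.0]]
-0.02 [[181.0, 326.0], [180.0, 345.0], [180.0, 364.0]]
-0.03 [[177.0, 310.0], [176.0, 329.0], [176.0, 349.0]]
```

View pics/p7.png

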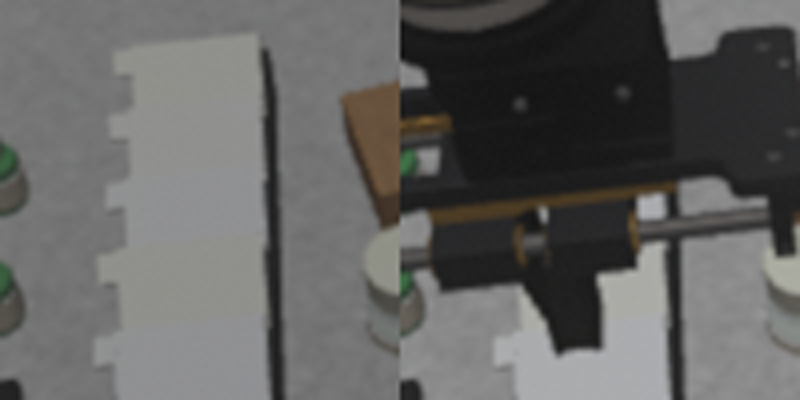

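Flap 1 has not moved: its tab is at (98,350) both before and after. The fingertip really ends about 25 mm above the reported TCP. I'll go back over the tongue and find the tip height by touching its top lightly (z = 30 mm).

```bash
python3 -m pendant '[[[1.5,0,0,0,0],[3,0,0,0,0],[4,0,0,0,0],[4,0,0.3,0,0],[4,0,0.6,0,0],[4,0,0.9,0,0],[4,0,1.1,0,0],[4,0,1.1,0,0]]]'
python3 rel.py -.128 0 .02
for i in 1 2; do python3 rel.py -.128 0 .02|grep -o '\] [0-9.]*$'; done
python3 -m pendant '[[[0,0,0.1,0,0],[0,0,0.2,0,0],[0,0,0.2,0,0]]]'
python3 -m pendant '[[[0,0,0.1,0,0],[0,0,0.2,0,0],[0,0,0.2,0,0]]]'
```

```text
clock: 5.05
ee_pos: [0.6835, -0.1002, 0.0239]
ee_rot: [-3.1, 0.505, 0.002]
ft_force: [0.4, -0.2, 0.2]
grip_width: 0.004
grasp_force: 0.0
cm [0.07 0.01 0.39] toolx ang err -3.141 now tray [-1.273e+02 -1.000e-01  2.390e+01] [-0.31  0.81  1.37 -0.    0.96  1.59] [ 0.36 -0.24  0.21] 5.05
] 5.05
] 5.05
clock: 5.35
ee_pos: [0.6842, -0.1005, 0.0224]
ee_rot: [-3.101, 0.505, 0.0]
ft_force: [0.4, 0.1, -0.0]
grip_width: 0.005
grasp_force: 0.0
clock: 5.65
ee_pos: [0.6842, -0.1005, 0.0203]
ee_rot: [-3.101, 0.505, 0.0]
ft_force: [-1.2, -0.6, 0.5]
grip_width: 0.008
grasp_force: 0.0
```

```bash
for i in 1; do python3 -m pendant '[[[0,0,0.1,0,0],[0,0,0.2,0,0],[0,0,0.3,0,0],[0,0,0.4,0,0],[0,0,0.4,0,0]]]'; done
python3 -m pendant '[[[0,0,0.05,0,0],[0,0,0.1,0,0],[0,0,0.15,0,0],[0,0,0.2,0,0],[0,0,0.2,0,0]]]'
```

```text
clock: 6.15
ee_pos: [0.6841, -0.1004, 0.0162]
ee_rot: [-3.101, 0.505, 0.001]
ft_force: [-0.6, 0.1, -0.2]
grip_width: 0.003
grasp_force: 0.0
clock: 6.65
ee_pos: [0.6842, -0.1005, 0.0144]
ee_rot: [-3.101, 0.505, 0.0]
ft_force: [0.0, 0.1, -0.3]
grip_width: 0.003
grasp_force: 0.0
```

Run:
```python
from workcell import ctrl
import cv2, h
from h import *
s=ctrl.observe();Rt=R.from_rotvec(s["ee_rot"]).as_matrix();ims=[];print(s["ee_pos"])
for n,x,y,w in(("top",410,90,80),("scene",150,210,100)):
    d=ctrl.read_camera(n);h.K,h.E=d["K"],d["extrinsics"];f=400/w
    im=cv2.resize(cv2.convertScaleAbs(d["pixels"][y:y+w,x:x+w],alpha=1.8,beta=40),(400,400),interpolation=cv2.INTER_CUBIC)
    for zz,col in((0,(0,0,255)),(-.0187,(0,255,0))):
        pts=(proj([s["ee_pos"]+Rt@[a,b,zz] for a,b in((-.0095,-.015),(.0095,-.015),(.0095,.015),(-.0095,.015))])-[x,y])*f
        cv2.polylines(im,[pts.astype(int)],True,col,1)
    ims.append(im)
cv2.imwrite("pics/p8.png",cv2.hconcat(ims))
```

```text
[ 0.68422817 -0.10048947  0.0143517 ]
```

View pics/p8.png

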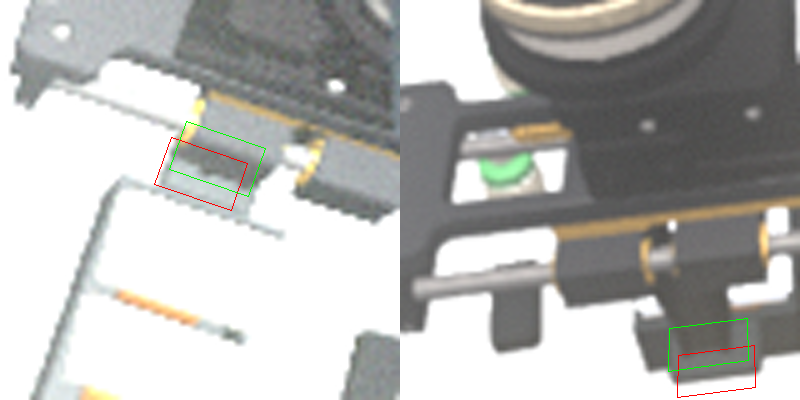

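In the top view the finger ends at about (185–250, 165–190), over the tongue and above the reported TCP, with no contact yet. I'll keep feeling down in fine steps.

```bash
python3 -m pendant '[[[0,0,0.05,0,0],[0,0,0.1,0,0],[0,0,0.15,0,0],[0,0,0.15,0,0]]]'|sed -n '2p;4p'
python3 -m pendant '[[[0,0,0.05,0,0],[0,0,0.1,0,0],[0,0,0.1,0,0]]]'|sed -n '2p;4p'
```

```text
ee_pos: [0.6842, -0.1005, 0.0128]
ft_force: [0.7, 0.4, 0.3]
ee_pos: [0.6842, -0.1005, 0.0118]
ft_force: [0.8, -0.5, 0.4]
```

```bash
python3 -m pendant '[[[0,0,0.05,0,0],[0,0,0.1,0,0],[0,0,0.1,0,0]]]'|sed -n '2p;4p'
```

```text
ee_pos: [0.6842, -0.1005, 0.0109]
ft_force: [-0.0, -0.9, -0.4]
```

```bash
python3 -m pendant '[[[0,0,0.05,0,0],[0,0,0.1,0,0],[0,0,0.1,0,0]]]'|sed -n '2p;4p'
```

```text
ee_pos: [0.6842, -0.1005, 0.0099]
ft_force: [-1.1, 0.6, -0.4]
```

```bash
python3 -m pendant '[[[0,0,0.05,0,0],[0,0,0.1,0,0],[0,0,0.1,0,0]]]'|sed -n '2p;4p'
```

```text
ee_pos: [0.6843, -0.1005, 0.0089]
ft_force: [-0.8, 0.7, 0.0]
```

```bash
python3 -m pendant '[[[0,0,0.05,0,0],[0,0,0.1,0,0],[0,0,0.1,0,0]]]'|sed -n '2p;4p'
```

```text
ee_pos: [0.6842, -0.1005, 0.0078]
ft_force: [-0.8, 0.5, 0.3]
```

```bash
python3 -m pendant '[[[0,0,0.05,0,0],[0,0,0.05,0,0]]]'|sed -n '2p;4p'
```

```text
ee_pos: [0.6843, -0.1005, 0.0074]
ft_force: [0.2, 0.6, 0.4]
```

```bash
python3 -m pendant '[[[0,0,0.05,0,0],[0,0,0.05,0,0]]]'|sed -n '2p;4p'
```

```text
ee_pos: [0.6842, -0.1005, 0.0069]
ft_force: [0.2, -0.2, 0.0]
```

```bash
python3 -m pendant '[[[0,0,0.05,0,0],[0,0,0.05,0,0]]]'|sed -n '2p;4p'
```

```text
ee_pos: [0.6842, -0.1005, 0.0064]
ft_force: [-1.4, 0.2, -0.1]
```

```bash
python3 -m pendant '[[[0,0,0.05,0,0],[0,0,0.05,0,0]]]'|sed -n '2p;4p'
```

```text
ee_pos: [0.6843, -0.1004, 0.0059]
ft_force: [-0.4, -0.0, -0.5]
```

```bash
python3 -m pendant '[[[0,0,0.05,0,0],[0,0,0.05,0,0]]]'|sed -n '2p;4p'
```

```text
ee_pos: [0.6843, -0.1005, 0.0054]
ft_force: [0.3, 0.0, 0.3]
```

```bash
python3 -m pendant '[[[0,0,0.05,0,0],[0,0,0.05,0,0]]]'|sed -n '2p;4p'
```

```text
ee_pos: [0.6843, -0.1005, 0.0049]
ft_force: [-0.2, -0.4, 0.6]
```

```bash
python3 -m pendant '[[[0,0,0.05,0,0],[0,0,0.05,0,0]]]'|sed -n '2p;4p'
```

```text
ee_pos: [0.6842, -0.1005, 0.0044]
ft_force: [0.6, 0.2, -0.9]
```

```bash
python3 -m pendant '[[[0,0,0.05,0,0],[0,0,0.05,0,0]]]'|sed -n '2p;4p'
```

```text
ee_pos: [0.6842, -0.1005, 0.0039]
ft_force: [0.4, 0.3, 0.1]
```

```bash
python3 -m pendant '[[[0,0,0.05,0,0],[0,0,0.05,0,0]]]'|sed -n '2p;4p'
```

```text
ee_pos: [0.6842, -0.1005, 0.0034]
ft_force: [1.4, -0.5, 0.3]
```

```bash
python3 -m pendant '[[[0,0,0.05,0,0],[0,0,0.05,0,0]]]'|sed -n '2p;4p'
```

```text
ee_pos: [0.6842, -0.1005, 0.0029]
ft_force: [-0.9, -0.5, -0.6]
```

```bash
python3 -m pendant '[[[0,0,0.05,0,0],[0,0,0.05,0,0]]]'|sed -n '2p;4p'
```

```text
ee_pos: [0.6842, -0.1005, 0.0024]
ft_force: [-0.1, 0.5, 0.5]
```

```bash
python3 -m pendant '[[[0,0,0.05,0,0],[0,0,0.05,0,0]]]'|sed -n '2p;4p'
```

```text
ee_pos: [0.6843, -0.1005, 0.0019]
ft_force: [0.5, -0.1, -0.8]
```

```bash
python3 -m pendant '[[[0,0,0.05,0,0],[0,0,0.05,0,0]]]'|sed -n '2p;4p'
```

```text
ee_pos: [0.6842, -0.1005, 0.0014]
ft_force: [0.4, -0.0, 0.3]
```

```bash
python3 -m pendant '[[[0,0,0.05,0,0],[0,0,0.05,0,0]]]'|sed -n '1,2p;4p'
```

```text
clock: 11.45
ee_pos: [0.6842, -0.1005, 0.0009]
ft_force: [-0.5, -1.0, 0.2]
```

```bash
python3 -m pendant '[[[0,0,0.05,0,0],[0,0,0.05,0,0]]]'|sed -n '2p;4p'
```

```text
ee_pos: [0.6842, -0.1005, 0.0004]
ft_force: [0.9, 0.7, -1.0]
```

```bash
python3 -m pendant '[[[0,0,0.05,0,0],[0,0,0.05,0,0]]]'|sed -n '2p;4p'
```

```text
ee_pos: [0.6843, -0.1005, -0.0001]
ft_force: [-0.7, 0.4, 0.5]
```

```bash
python3 -m pendant '[[[0,0,0.05,0,0],[0,0,0.05,0,0]]]'|sed -n '2p;4p'
python3 - <<'E'
from workcell import ctrl
import cv2
for n in("top","scene"): cv2.imwrite(f"pics/low_{n}.png",ctrl.read_camera(n)["pixels"])
a=cv2.imread("pics/top0.png",0);b=cv2.imread("pics/low_top.png",0)
for n,(x,y) in(("tab1",(456,146)),("tab2",(450,166)),("tab4",(435,208)),("corner5",(420,235))):
    t=a[y:y+16,x:x+16]; r=cv2.matchTemplate(b[y-8:y+24,x-8:x+24],t,cv2.TM_CCOEFF_NORMED); _,m,_,l=cv2.minMaxLoc(r); print(n,m,l)
E
```

```text
ee_pos: [0.6843, -0.1005, -0.0005]
ft_force: [-0.3, -0.6, -0.2]
tab1 0.996139407157898 (8, 8)
tab2 0.996664822101593 (8, 8)
tab4 0.9954447746276855 (8, 8)
corner5 0.9979358911514282 (8, 8)
```

Run:
```python
import h
from h import *
ee=np.array([.6844,-.1009,.0818]);Rt=R.from_rotvec([3.1,-.508,0]).as_matrix()
c=np.load("scene.npz");T=(h.K,h.E);S=(c["K"],c["E"])
for dz in(0,-.01,-.02,-.025,-.03,-.035,-.04):
    o=[]
    for (h.K,h.E),ps in((T,[(465.5,111.2),(474.3,114.5)]),(S,[(211,269),(224,269)])):
        o+=[(Rt.T@(ray(p,ee[2]-dz)-ee)*1000).round(1)[:2].tolist() for p in ps]
    print(dz,o)
# tongue / tray in current scene
import cv2
h.K,h.E=S
for q in [(-.136,-.018,.03),(-.136,.018,.03),(-.113,-.032,.03),(-.113,.032,.03)]:
    w=np.array([.5627,-.0598,0])+R.from_euler('z',2.8183).as_matrix()@q; print(q,proj([w]).round(1))
```

```text
0 [[4.5, 2.5], [4.0, 18.2], [-17.8, 15.5], [-14.8, -3.6]]
-0.01 [[0.1, 0.2], [-0.3, 15.6], [-9.9, 13.3], [-7.0, -5.4]]
-0.02 [[-4.2, -2.1], [-4.7, 13.0], [-2.0, 11.0], [0.8, -7.3]]
-0.025 [[-6.4, -3.3], [-6.9, 11.7], [1.9, 9.9], [4.7, -8.2]]
-0.03 [[-8.6, -4.4], [-9.1, 10.4], [5.8, 8.8], [8.6, -9.1]]
-0.035 [[-10.8, -5.6], [-11.3, 9.2], [9.8, 7.6], [12.5, -10.0]]
-0.04 [[-13.0, -6.7], [-13.5, 7.9], [13.7, 6.5], [16.4, -11.0]]
(-0.136, -0.018, 0.03) [[239.3 300. ]]
(-0.136, 0.018, 0.03) [[215.5 303.2]]
(-0.113, -0.032, 0.03) [[248.1 286.3]]
(-0.113, 0.032, 0.03) [[206.9 291.6]]
```

```bash
python3 -m pendant '[[[0,0,0.05,0,0],[0,0,0.05,0,0]]]'|sed -n '1,2p;4p'
```

```text
clock: 12.35
ee_pos: [0.6843, -0.1005, -0.0006]
ft_force: [-0.8, -0.0, 2.3]
```

```bash
python3 -m pendant '[[[0,0,0.05,0,0],[0,0,0.05,0,0]]]'|sed -n '2p;4p'
```

```text
ee_pos: [0.6843, -0.1005, -0.0006]
ft_force: [-1.7, 1.2, 5.0]
```

```bash
python3 -m pendant '[[[0,0,0.05,0,0],[0,0,0.05,0,0]]]'|sed -n '2p;4p'
```

```text
ee_pos: [0.6843, -0.1005, -0.0006]
ft_force: [-2.5, 1.3, 8.1]
```

```bash
python3 -m pendant '[[[0,0,0.05,0,0],[0,0,0.05,0,0]]]'|sed -n '2p;4p'
```

```text
ee_pos: [0.6843, -0.1005, -0.0007]
ft_force: [-3.7, 0.7, 10.5]
```

Contact came at a reported z of −0.6 mm, so the true tip is 30.6 mm above the reported TCP. I'll raise it so the tip sits at about 35.5 mm, then sweep over flap 1.

```bash
python3 -m pendant '[[[0,0,-0.4,0,0],[0,0,-0.75,0,0],[0,0,-0.75,0,0]]]'|sed -n '2p;4p'
python3 -m pendant '[[[-0.6,0,0,0,0],[-1.2,0,0,0,0],[-1.8,0,0,0,0],[-2.4,0,0,0,0],[-3,0,0,0,0],[-3.6,0,0,0,0],[-4.2,0,0,0,0],[-4.2,0,0,0,0]]]'|sed -n '2p;4p'
cat > chk.py <<'E'
from h import *
from workcell import ctrl
import cv2
a=cv2.imread("pics/top0.png",0);b=cv2.cvtColor(ctrl.read_camera("top")["pixels"],cv2.COLOR_BGR2GRAY)
for n,(x,y) in(("tab1",(458,148)),("tab2",(452,168)),("tab3",(443,190)),("tab4",(435,211)),("tab5",(427,232)),("end",(420,240))):
    t=a[y:y+14,x:x+14]; r=cv2.matchTemplate(b[y-9:y+23,x-9:x+23],t,cv2.TM_CCOEFF_NORMED); _,m,_,l=cv2.minMaxLoc(r); print(n,round(m,3),l[0]-9,l[1]-9)
E
python3 chk.py; python3 rel.py 0.11 0 .0049
```

```text
ee_pos: [0.6848, -0.1007, 0.0053]
ft_force: [-0.2, 0.8, -0.7]
ee_pos: [0.6431, -0.0866, 0.0048]
ft_force: [0.4, 0.1, -0.8]
tab1 0.37 6 -3
tab2 0.994 0 0
tab3 0.995 0 0
tab4 0.996 0 0
tab5 0.996 0 0
end 0.998 0 0
cm [-1.957e+01  0.000e+00  1.000e-02] toolx ang err -3.141 now tray [-85.7  -0.1   5. ] [-0.31  0.8   1.49  0.    0.85  1.59] [-0.05 -1.3   0.8 ] 14.1
```

```bash
cat >> chk.py <<'E'
a=cv2.imread("pics/scene0.png",0);b=cv2.cvtColor(ctrl.read_camera("scene")["pixels"],cv2.COLOR_BGR2GRAY)
for n,(x,y) in(("s1",(198,260)),("s2",(199,240)),("s3",(201,222)),("s4",(202,204)),("s5",(204,189))):
    t=a[y:y+14,x:x+14]; r=cv2.matchTemplate(b[y-9:y+23,x-9:x+23],t,cv2.TM_CCOEFF_NORMED); _,m,_,l=cv2.minMaxLoc(r); print(n,round(m,3),l[0]-9,l[1]-9)
E
python3 chk.py|grep -E "tab[12]|s"; python3 rel.py 0.11 0 .0049
```

```text
tab1 0.387 4 -4
tab2 0.994 0 0
s1 0.598 2 4
s2 0.505 8 8
s3 0.373 2 -5
s4 0.339 0 6
s5 0.427 -2 -3
cm [-19.66   0.     0.  ] toolx ang err -3.142 now tray [-86.6  -0.    5.1] [-0.31  0.8   1.49  0.    0.85  1.59] [ 0.24 -0.15  0.09] 14.2
```

Flap 1's tab moved (+2,+4) px in the scene camera, as predicted for shut. I'll carry on along the row.

```bash
python3 -m pendant '[[[-0.6,0,0,0,0],[-1.2,0,0,0,0],[-1.8,0,0,0,0],[-2.4,0,0,0,0],[-3,0,0,0,0],[-3.6,0,0,0,0],[-4.2,0,0,0,0],[-4.8,0,0,0,0]]]'|sed -n '2p;4p'; python3 chk.py; python3 rel.py 0.11 0 .0049
```

```text
ee_pos: [0.5985, -0.0717, 0.005]
ft_force: [-0.7, -0.1, -0.4]
tab1 0.46 -1 9
tab2 0.379 5 -9
tab3 0.995 0 0
tab4 0.997 0 0
tab5 0.997 0 0
end 0.998 0 0
s1 0.889 2 2
s2 0.859 2 3
s3 0.543 7 0
s4 0.434 7 8
s5 0.343 0 -4
cm [-1.468e+01  1.000e-02  2.000e-02] toolx ang err -3.141 now tray [-36.8  -0.1   4.8] [-0.3   0.75  1.62 -0.    0.77  1.59] [ 0.4  -0.1   0.75] 15.1
```

```bash
python3 -m pendant '[[[-0.6,0,0,0,0],[-1.2,0,0,0,0],[-1.8,0,0,0,0],[-2.4,0,0,0,0],[-3,0,0,0,0],[-3.6,0,0,0,0],[-4.2,0,0,0,0],[-4.8,0,0,0,0]]]'|sed -n '2p;4p'; python3 chk.py|grep -E "tab[345]|end|s"; python3 rel.py 0.11 0 .0049
```

```text
ee_pos: [0.5529, -0.0565, 0.005]
ft_force: [-0.4, 0.3, -0.6]
tab3 0.525 -2 -5
tab4 0.648 -3 -1
tab5 0.996 0 0
end 0.998 0 0
s1 0.887 2 2
s2 0.859 2 2
s3 0.884 2 2
s4 0.479 6 -5
s5 0.476 0 4
cm [-9.88  0.    0.01] toolx ang err -3.141 now tray [11.2 -0.1  4.9] [-0.3   0.72  1.74  0.    0.68  1.59] [ 0.2  -0.17 -0.56] 16.0
```

```bash
python3 -m pendant '[[[-0.6,0,0,0,0],[-1.2,0,0,0,0],[-1.8,0,0,0,0],[-2.4,0,0,0,0],[-3,0,0,0,0],[-3.6,0,0,0,0],[-4.2,0,0,0,0],[-4.8,0,0,0,0]]]'|sed -n '2p;4p'; python3 chk.py|grep -E "tab[345]|end|s"; python3 rel.py 0.11 0 .0049
```

```text
ee_pos: [0.5077, -0.0414, 0.005]
ft_force: [0.2, -0.2, 0.1]
tab3 0.436 1 9
tab4 0.371 2 0
tab5 0.368 -7 5
end 0.412 -9 0
s1 0.888 2 2
s2 0.861 2 2
s3 0.879 2 2
s4 0.893 2 3
s5 0.518 -1 4
cm [-5.07  0.01  0.01] toolx ang err -3.141 now tray [59.3 -0.1  4.9] [-0.3   0.68  1.86  0.    0.6   1.59] [-0.64 -0.13 -1.57] 16.9
```

```bash
python3 -m pendant '[[[-0.7,0,0,0,0],[-1.4,0,0,0,0],[-2.1,0,0,0,0],[-2.8,0,0,0,0],[-3.5,0,0,0,0],[-4.2,0,0,0,0],[-5,0,0,0,0],[-5,0,0,0,0]]]'|sed -n '2p;4p'; python3 rel.py 0.11 0 .0049; python3 -m pendant '[[[0,0,-1,0,0],[0,0,-3,0,0],[0,0,-6,0,0],[0,0,-9,0,0],[0,0,-12,0,0],[0,0,-15,0,0],[0,0,-15,0,0]]]'|sed -n '2p;4p'
python3 -m pendant '[[[4,0,0,0,0],[8,4,0,0,0],[8,8,0,0,0],[8,12,0,0,0],[8,16,0,0,0],[8,20,0,0,0],[8,24,0,0,0],[8,24,0,0,0]]]'|sed -n '1,2p;4p'; python3 chk.py
```

```text
ee_pos: [0.4585, -0.0248, 0.0049]
ft_force: [-0.1, 0.3, 0.3]
cm [-0.01  0.01 -0.  ] toolx ang err -3.141 now tray [ 1.099e+02 -1.000e-01  4.900e+00] [-0.3   0.66  1.99  0.    0.5   1.6 ] [-0.14  0.29  0.35] 17.7
ee_pos: [0.4641, -0.0266, 0.1594]
ft_force: [0.4, -0.1, -0.2]
clock: 19.2
ee_pos: [0.4594, -0.2837, 0.1548]
ft_force: [1.0, 0.8, -1.3]
tab1 0.734 0 4
tab2 0.727 -2 5
tab3 0.733 -1 3
tab4 0.658 0 5
tab5 0.921 -3 4
end 0.761 -1 4
s1 0.887 2 2
s2 0.861 2 2
s3 0.883 2 2
s4 0.882 2 3
s5 0.729 2 5
```

```bash
python3 - <<'E'
from h import *
from workcell import ctrl
import cv2
b=cv2.cvtColor(ctrl.read_camera("top")["pixels"],cv2.COLOR_BGR2GRAY).astype(np.float32)
a=cv2.imread("pics/top0.png",0).astype(np.float32)
Rz=R.from_euler('z',2.8183).as_matrix()
xs=np.arange(-.14,.121,.004)
for n,im in(("before",a),("after",b)):
  for y in(-.025,.02):
    q=proj([np.array([.5627,-.0598,0])+Rz@[x,y,.0335] for x in xs]).astype(np.float32)
    print(n,y,*cv2.remap(im,q[:,:1],q[:,1:],cv2.INTER_LINEAR).ravel().astype(int))
# free-edge -y corners, across-profile of +y tab
for i in range(5):
    for ang in(0,.12,.25):
        x=-.105+.042*i+.037*np.cos(ang);z=.0335+.037*np.sin(ang)
        ys=np.arange(.026,.046,.002)
        q=proj([np.array([.5627,-.0598,0])+Rz@[x,y,z] for y in ys]).astype(np.float32)
E
python3 rel.py .1 0 .1|grep -o 'now.*'
```

```text
before -0.025 143 143 141 142 144 142 142 85 90 162 162 162 163 162 163 165 162 94 65 154 160 160 160 160 159 158 138 70 66 100 161 163 164 162 163 164 161 163 131 72 152 162 161 162 160 161 161 162 128 70 119 159 158 159 158 159 158 159 156 80 67 68 70 74 134 136
before 0.02 146 142 142 143 139 140 136 96 80 160 164 164 163 164 165 163 162 100 53 154 161 160 159 159 161 161 142 60 53 85 161 162 162 163 164 163 163 164 138 56 148 161 161 161 160 161 160 160 125 49 99 157 159 157 157 160 158 159 156 67 46 49 50 66 137 136
after -0.025 143 141 140 143 143 142 142 84 82 158 165 165 163 165 163 163 164 163 164 127 164 164 163 163 164 163 165 164 164 138 156 164 164 165 164 164 165 164 164 163 130 164 165 165 165 165 164 165 166 165 150 157 165 164 164 163 165 165 163 165 164 90 71 76 134 138
after 0.02 144 142 139 142 138 139 133 94 75 156 164 165 163 164 165 163 162 165 161 125 164 164 165 164 164 165 164 164 165 140 154 165 164 164 164 165 166 165 165 164 130 163 165 164 164 165 165 165 164 166 160 155 165 165 165 164 164 165 163 164 164 82 49 69 136 138
now tray [ 28.4 239.5 154.5] [-0.75  0.46  1.69  0.    0.99  1.14] [-0.29  0.96 -0.16] 19.35
```

```bash
python3 -c "
from workcell import ctrl
print(ctrl.finish_job())"
```

```text
the job is handed in; nothing more can be done
None
```

I swept all five flaps shut in order from flap 1 to flap 5 and handed the job in at about 19 s with the arm clear. The last camera profiles show the flaps flat and the tray in its place, but the hand-in gave no verdict.

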